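# Put the battery packs away in the bypass-door parts cabinet and lock it

## Task

Put all the battery packs on the bench away in the red parts cabinet: first clear the yellow spirit level off the blue sliding door into the grey tool tray, then slide the blue door all the way open beneath its grey neighbour and stand every pack upright on the floor of the bay. Then slide the blue door fully shut again and twist the black bayonet ring a quarter turn clockwise until it clicks locked. Leave the grey door shut and leave the mug, the bottle and the roll of tape where they are.

Things in the scene. Friction and masses are not known exactly. Their poses are not given: they have to be found in the camera images.
- cabinet: red parts cabinet, fixed, 108 mm high, 270 mm along x; two bypass doors lie flat in its top on a double track along y. Origin on the bench under the centre of the right-hand bay; x away from the robot, y left, z up. Bay: floor 6 mm up, inside x -123 to 123, y -85 to 85 mm; front and back walls 14 mm thick. Grey lock housing: y -185 to -91 mm, top 100 mm up. Left end at y = 285 mm.
- inner_door (a joint): blue door on the lower track over the bay, m: 0 shut, 0.145 fully open; slides along the cabinet's +y beneath the grey door (friction 1.5 N plus 6 N per m/s), stays where left. Plate 244 x 193 x 8 mm, top 96 mm above the bench. Fully open, the bay is uncovered for cabinet y from -85 to 55 mm.
- door_grip (a point): centre of the blue door's handle, moves with the door: upright black bar 80 mm along x, 12 mm thick along y (the sliding direction), 96 to 146 mm above the bench; this point at 121 mm. When opened, the grey door (top at 107 mm) is close beside it, so keep fingertips above 110 mm. Axes as the cabinet's.
- outer_door (a joint): grey door on the upper track over the left-hand bay, m: 0 shut, grows as it slides towards cabinet -y. Plate 244 x 189 x 8 mm, top 107 mm above the bench, its right edge at cabinet y = 90 mm. To be left shut.
- lock_ring (a joint): turn of the bayonet ring, rad: 0 unlocked, 1.571 locked, growing clockwise seen from above. A sprung catch drives it back to 0 when let go below about 1.0 (at most about 0.15 N m) and snaps it home to 1.571 above about 1.2.
- ring_grip (a point): centre of the bayonet ring on the lock housing: black, ribbed, 52 mm diameter, 102 to 132 mm above the bench, upright axis; this point at 117 mm. Two yellow lugs, 12 mm wide, 104 to 120 mm above the bench, reach to 36 mm from the axis along this frame's +x and -x, which turn with the ring: grip across its y. At 0 the axes are the cabinet's.
- tray: grey open tool tray, fixed on the bench, 250 mm (x) by 110 mm (y) by 30 mm high, walls and floor 4 mm thick. Origin at the centre of its underside, z up.
- level_center (a point): yellow spirit level, 0.25 kg, 180 x 24 x 45 mm high, starts standing on its edge on the blue door. This point is its centre; x along its length, y across its 24 mm, z up.
- pack1_center (a point): tower-style battery pack, 0.25 to 0.46 kg: black base 76 x 50 x 35 mm high, orange stem 46 x 28 x 42 mm high in the middle of its top (77 mm high in all); starts upright on the bench. This point: its centre, 38.5 mm above its underside; x along the long side, y across the 28 mm of the stem, z up. None if absent.
- pack2_center (a point): tower-style battery pack, 0.25 to 0.46 kg: black base 76 x 50 x 35 mm high, orange stem 46 x 28 x 42 mm high in the middle of its top (77 mm high in all); starts upright on the bench. This point: its centre, 38.5 mm above its underside; x along the long side, y across the 28 mm of the stem, z up. None if absent.
- pack3_center (a point): tower-style battery pack, 0.25 to 0.46 kg: black base 76 x 50 x 35 mm high, orange stem 46 x 28 x 42 mm high in the middle of its top (77 mm high in all); starts upright on the bench. This point: its centre, 38.5 mm above its underside; x along the long side, y across the 28 mm of the stem, z up. None if absent.
- pack4_center (a point): tower-style battery pack, 0.25 to 0.46 kg: black base 76 x 50 x 35 mm high, orange stem 46 x 28 x 42 mm high in the middle of its top (77 mm high in all); starts upright on the bench. This point: its centre, 38.5 mm above its underside; x along the long side, y across the 28 mm of the stem, z up. None if absent.
- mug: white mug, 80 mm wide, 90 mm high, bystander; origin under its centre, z up.
- oil: blue bottle, 60 mm wide, 150 mm high, bystander; origin under its centre, z up.
- tape: yellow roll of tape, 90 mm wide, 22 mm high, lying on the grey door, bystander; origin under its centre, z up.

How it is judged:
On the way, in this order (a step that is already met when the one before it is completed fails the run):
1. the spirit level lies in the tool tray, let go (x of level_center in the frame of tray between -0.05 and 0.05 m and y of level_center in the frame of tray between -0.045 and 0.045 m and z of level_center in the frame of tray below 0.045 m and contact force between level and the fingers below 0.5 N), for 0.2 s.
2. the blue door is slid all the way open beneath the grey one (value of joint inner_door above 0.135 m), for 0.2 s.
3. every pack present stands upright in the bay, let go (x of pack1_center in the frame of cabinet between -0.122 and 0.122 m and y of pack1_center in the frame of cabinet between -0.085 and 0.085 m and z of each of pack1_center, pack2_center, pack3_center, pack4_center in the frame of cabinet below 0.055 m and angle between each of pack1_center, pack2_center, pack3_center, pack4_center's own z axis and vertical below 0.2 rad and x of pack2_center in the frame of cabinet between -0.122 and 0.122 m and y of pack2_center in the frame of cabinet between -0.085 and 0.085 m and x of pack3_center in the frame of cabinet between -0.122 and 0.122 m and y of pack3_center in the frame of cabinet between -0.085 and 0.085 m and x of pack4_center in the frame of cabinet between -0.122 and 0.122 m and y of pack4_center in the frame of cabinet between -0.085 and 0.085 m and contact force between each of pack1, pack2, pack3, pack4 and the fingers below 0.5 N), for 0.2 s.
4. the blue door is shut (value of joint inner_door below 0.008 m), for 0.2 s.
5. the bayonet ring has clicked locked (value of joint lock_ring above 1.45 rad), for 0.2 s.
At the end, for the whole second after the job is handed in: Level in the tray (centre within 50 mm along, 45 mm across, below 45 mm); every present pack upright (0.2 rad) on the right-hand bay floor; blue door shut within 8 mm, grey one within 15 mm; ring past 1.45 rad; all let go and at rest (all of step 1 and all of step 3 and value of joint inner_door below 0.008 m and value of joint outer_door below 0.015 m and value of joint lock_ring above 1.45 rad and linear speed of each of level, pack1, pack2, pack3, pack4 below 0.03 m/s); the robot touches nothing.
It fails at once if the white mug is moved more than 30 mm (distance of mug from where it was at the start of the episode above 0.03 m).
It fails at once if the blue oil bottle is moved more than 30 mm (distance of oil from where it was at the start of the episode above 0.03 m).
It fails at once if the yellow tape roll is moved more than 30 mm (distance of tape from where it was at the start of the episode above 0.03 m).
Of pack1, pack2, pack3, pack4 only 2 to 3 are there at a start; the rules pass over those that are not, and their reading is None.
At some moment in a run one of pack1, pack2, pack3, pack4 may be knocked a few centimetres aside while the robot is not near it.
It also fails if it takes over 208 s, if anything falls off the work surface, if the arm or the gripper's body presses on something with over 40 N, if the wrist force passes 120 N, or if a joint passes its speed limit or range.

## Robot

A 7-joint arm with a two-finger parallel gripper is mounted at the origin on the work surface. World frame = base frame: x ahead of the robot, y to its left, z up, the work surface at z = 0. Lengths are in m, angles in rad, forces in N, time in s.
With the tool pointing down it reaches from about 0.425 to 0.875 m from the base axis. Payload 4.7 kg.
Tool frame: the origin (TCP) lies midway between the tips of the shut fingers; the grasp point (between the pads) lies 19 mm behind it; z points along the fingers, x is the direction in which the jaws open and shut, and the axes are right-handed (so a half turn about z gives the same grasp; the last joint's range is limited). The gripper opens to 87 mm and grips with 3 to 60 N. Pads are 19 mm wide; open, the fingers measure 117 mm over their backs; the gripper's body (75 mm by 190 mm) begins 51 mm behind the grasp point.
Start: joints at [-1.324, 0.321, -0.07, 1.45, 0.023, 1.371, -0.057], TCP at [0.15, 0.632, 0.223] pointing down, gripper open.
Joint ranges: [-2.86, 2.86], [-0.3, 2.09], [-1.38, 1.24], [0.06, 2.45], [-1.56, 4.7], [0.09, 2.05], [-2.69, 2.69]. Speed limits (rad/s): [2.57, 2.57, 3.14, 3.14, 3.14, 3.14, 3.14].

## Interface

Orientations are given as a rotation vector (axis times angle).
In Python, from bench import get_state, eyes, ticket gives the robot as it stands.
- The arm moves only by the tool carry_out, never from a script. Its argument "motion" is a list of rows, each a list of 2 entries, a list of its own where there are three numbers: the shift along the world's x, y, z in m, then the turn about the world's z in rad. A call has 1 to 20 rows; each row is the pose to reach, as a shift and turn from the pose commanded when the call began; what a row does not reach only later rows make up. A row lasts 1/10 s, in which the tool goes at most 50 mm and 8.59 degrees, less where a joint would pass 70% of its speed; a pose out of reach is approached as far as the arm can. A call with a gripper value outside its range is refused whole. "grip" is the gripper command: -1 is fully open, 1 is shut, values between are in proportion, set as the call begins (left out, the last holds). The fingers move at their own pace and stop on an object; "squeeze" is the grip in N (left out, the last holds). Time passes only in rows, so rows that repeat a pose let the fingers close. It gives the time, the measured TCP pose, the force and the opening at its end, in the units of the state.
- get_state(): the state, without advancing time (a new reading comes with each control period).
- eyes.get_image(name): name is "scene" or "top"; returns a dict with "pixels" (420x560x3 uint8, blue, green, red), "mtx" (3x3 intrinsics, pixels), "extrinsics" (4x4, takes a point from camera to world coordinates). Camera axes: x right, y down, z forward; pixel columns grow to the right and rows downward; lengths in m; the calibration is good to about 2 mm. A picture is of the moment at which its call begins. There is no depth.
- ticket.close_job(): hands the job in, once; it reports no verdict.
The state is a dict: "time": time; "joint_positions": joint angles; "qd": joint speeds; "joint_torque": joint torques, N m; "position": TCP position; "tool_rot": TCP orientation; "ft_force": force on the tool from outside, world axes, zero at the start; "torque": the same for the moment, N m; "grip_width": opening from 0.0 (shut) to 1.0 (fully open).
Only numpy, scipy, OpenCV 4.12 (cv2) and the standard library are available. Lean on these libraries where they do the work, as an engineer would, in place of code of your own. Each camera call takes 0.05 s, during which the arm holds its last target. There are 200 camera calls.

## Working session

There is one attempt and no reset: what is moved stays moved. The work goes in short steps, Python scripts to look and compute and a tool call to move; the robot and the scene stay as the last step left them, time stands still between calls to the robot, and variables do not carry over. Pictures are saved under pics/ and viewed, about 12 in all and at most 16, crops included, and the job is handed in when it is done.

Besides the shell and the picture viewer there is one more tool, called after ">>>" as a command line: name --argument value ..., lists and objects as JSON in quotes. carry_out: Moves the arm, as the interface text tells. Its arguments: {"type":"object","properties":{"motion":{"type":"array","items":{"type":"array"}},"grip":{"type":"number"},"squeeze":{"type":"number"}},"required":["motion"]}

```bash
mkdir -p pics; ls
cat > h.py <<'E'
import numpy as np, cv2
from bench import get_state, eyes, ticket
def shot(name,fn=None):
    d=eyes.get_image(name); im=np.array(d["pixels"]); 
    if fn: cv2.imwrite("pics/"+fn,im)
    return im,np.array(d["mtx"]),np.array(d["extrinsics"])
def ray(u,v,K,E):
    r=E[:3,:3]@np.linalg.solve(K,[u,v,1.]); return E[:3,3],r
def onplane(u,v,z,K,E):
    o,r=ray(u,v,K,E); return o+r*(z-o[2])/r[2]
def proj(p,K,E):
    c=np.linalg.inv(E)@np.append(p,1); q=K@c[:3]; return q[:2]/q[2]
def cross(o1,r1,o2,r2):
    A=np.stack([r1,-r2],1); s=np.linalg.lstsq(A,o2-o1,rcond=None)[0]
    a=o1+r1*s[0]; b=o2+r2*s[1]; return (a+b)/2,np.linalg.norm(a-b)
E
python3 - <<'E'
from h import *
print(get_state())
for n in("scene","top"):
    im,K,E=shot(n,n+"0.png"); print(n,K.round(1).tolist(),E.round(3).tolist())
E
```

```text
pics
{'time': 0.0, 'joint_positions': array([-1.32388667,  0.3218343 , -0.07006646,  1.45168526,  0.02258932,
        1.37080534, -0.05686345]), 'qd': array([ 0.00040123, -0.00088976, -0.00044684, -0.00040341,  0.00035763,
        0.00027344, -0.00097839]), 'joint_torque': array([-1.41976589e-04, -4.91280019e+01, -4.04051598e-01, -3.12529886e+01,
       -6.39930367e-02,  4.35029995e-02,  1.57211844e-04]), 'position': array([0.14988955, 0.63190307, 0.22144889]), 'tool_rot': array([ 2.46336002e+00,  1.94767006e+00, -2.30144576e-03]), 'ft_force': array([-0.39421819,  0.34853737, -0.13314692]), 'torque': array([-0.00569212, -0.02376441,  0.03176079]), 'grip_width': 1.0007639386987146}
scene [[442.0, 0.0, 275.7], [0.0, 442.0, 204.6], [0.0, 0.0, 1.0]] [[-0.184, 0.758, -0.625, 1.294], [0.983, 0.152, -0.105, 0.083], [0.016, -0.634, -0.773, 1.051], [0.0, 0.0, 0.0, 1.0]]
top [[402.3, 0.0, 280.5], [0.0, 402.3, 209.1], [0.0, 0.0, 1.0]] [[-0.028, -0.996, 0.089, 0.434], [-1.0, 0.028, 0.005, -0.031], [-0.008, -0.088, -0.996, 1.194], [0.0, 0.0, 0.0, 1.0]]
```

View pics/top0.png

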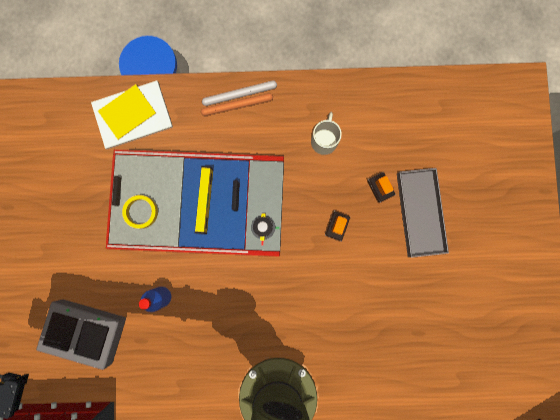

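View pics/scene0.png

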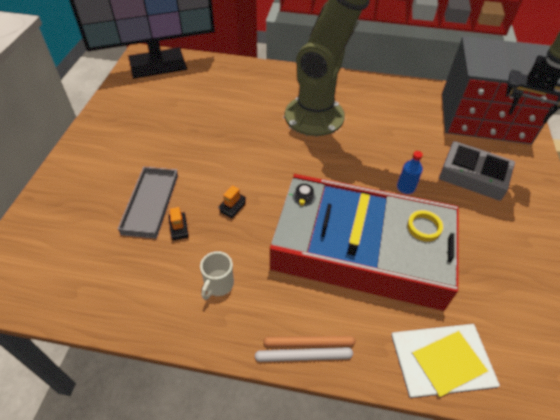

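```bash
cat >> h.py <<'E'
MASK={"orange":((8,170,120),(18,255,255)),"yellow":((24,150,110),(34,255,255)),"blue":((105,140,50),(122,255,255)),"red":((0,150,60),(5,255,255)),"black":((0,0,0),(180,255,45))}
def blobs(im,col,amin=15,box=None):
    lo,hi=MASK[col]; m=cv2.inRange(cv2.cvtColor(im,cv2.COLOR_BGR2HSV),lo,hi)
    if col=="red": m|=cv2.inRange(cv2.cvtColor(im,cv2.COLOR_BGR2HSV),(174,150,60),(180,255,255))
    if box: z=np.zeros_like(m); x0,y0,x1,y1=box; z[y0:y1,x0:x1]=m[y0:y1,x0:x1]; m=z
    n,l,s,c=cv2.connectedComponentsWithStats(m)
    out=[]
    for i in range(1,n):
        if s[i,4]>=amin:
            pts=np.argwhere(l==i)[:,::-1].astype(np.float32); out.append((c[i],int(s[i,4]),cv2.minAreaRect(pts),l==i))
    return out
E
python3 - <<'E'
from h import *
for n,boxes in (("top",(100,100,460,270)),("scene",(110,150,470,310))):
    im,K,E=shot(n); print(n)
    for col in MASK:
        for c,a,r,_ in blobs(im,col,box=boxes): print(" ",col,c.round(1),a,np.round(r[0],1),np.round(r[1],1),round(r[2],1), onplane(*c,{"orange":.077,"yellow":.13,"blue":.1,"red":.108,"black":.1}[col],K,E).round(3))
    big=lambda x0,y0,x1,y1,f: cv2.resize(im[y0:y1,x0:x1],None,fx=f,fy=f,interpolation=cv2.INTER_CUBIC)
    cv2.imwrite(f"pics/{n}c.png", big(170,140,460,270,2.7) if n=="top" else big(110,150,350,300,3.3))
E
```

```text
top
  orange [317.1 179.5] 34794 [279.5 184.5] [169. 359.] 90.0 [ 0.613 -0.13   0.077]
  orange [339.6 225. ] 182 [339.7 225.1] [10.1 18. ] 18.4 [ 0.484 -0.188  0.077]
  yellow [125.6 114.8] 1359 [126.5 111.6] [35.  46.5] 54.8 [0.797 0.389 0.13 ]
  yellow [202.3 199.5] 585 [202.5 199.2] [ 9.4 64.8] 5.9 [0.56  0.182 0.13 ]
  yellow [138.6 211.2] 392 [138.8 211.2] [32.5 33.2] 45.0 [0.533 0.352 0.13 ]
  yellow [262. 238.] 19 [262. 238.] [4. 4.] 90.0 [0.453 0.026 0.13 ]
  blue [214.6 204.9] 4485 [213.4 203.5] [65.1 87.4] 2.9 [0.547 0.155 0.1  ]
  red [175.2 230.1] 587 [194.5 202.6] [173.6  98.9] 2.6 [0.481 0.261 0.108]
  red [225.6 156. ] 444 [205.9 156.9] [154.3   8.7] 2.4 [0.681 0.121 0.108]
  red [128.5 154. ] 20 [128.5 154. ] [19.  0.] 180.0 [0.694 0.389 0.108]
  red [153. 155.] 21 [153. 155.] [20.  0.] 180.0 [0.689 0.321 0.108]
  red [158.5 246. ] 18 [158.5 246. ] [17.  0.] 180.0 [0.44  0.306 0.108]
  red [183. 247.] 21 [183. 247.] [20.  0.] 180.0 [0.435 0.24  0.108]
  red [206. 248.] 21 [206. 248.] [20.  0.] 180.0 [0.431 0.178 0.108]
  red [229. 249.] 21 [229. 249.] [20.  0.] 180.0
[... 1219 characters left out ...]
536 0.442 0.108]
  red [360.  278.5] 4136 [361.2 278.4] [191.9  24.1] 13.3 [0.72  0.199 0.108]
  red [457.  273.5] 24 [457.  273.5] [23.  0.] -90.0 [0.659 0.434 0.108]
  black [462.8 158.3] 236 [461.5 159. ] [18. 15.] 90.0 [0.231 0.484 0.1  ]
  black [300.8 195.4] 25 [301.  196.1] [10.7  4.2] 24.0 [0.478 0.017 0.1  ]
  black [231.9 208.2] 191 [233.3 208.3] [14.5 25.6] 68.2 [ 0.562 -0.162  0.1  ]
  black [325.3 222.4] 52 [325.7 220.5] [ 2.1 29.8] 12.5 [0.56  0.097 0.1  ]
  black [178.6 233.4] 128 [178.6 232.7] [11.5 14.3] 81.9 [ 0.672 -0.279  0.1  ]
  black [450.3 247.9] 91 [450. 248.] [26.  4.] 90.0 [0.579 0.425 0.1  ]
  black [351.8 249.7] 66 [351.8 249.8] [7.  9.2] 18.4 [0.634 0.174 0.1  ]
```

View pics/topc.png

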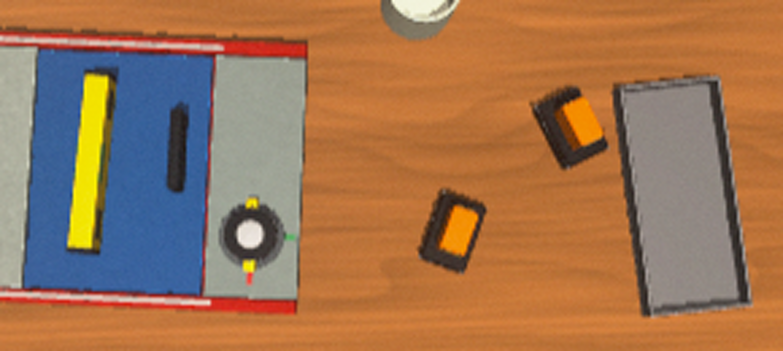

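```bash
cat > m.py <<'E'
from h import *
T=shot("top"); S=shot("scene")
def bright(im,box,lo,hi):
    m=cv2.inRange(cv2.cvtColor(im,cv2.COLOR_BGR2HSV),lo,hi); z=np.zeros_like(m); x0,y0,x1,y1=box; z[y0:y1,x0:x1]=m[y0:y1,x0:x1]
    n,l,s,c=cv2.connectedComponentsWithStats(z); i=1+np.argmax(s[1:,4]); p=np.argwhere(l==i)[:,::-1].astype(np.float32)
    return c[i],int(s[i,4]),cv2.minAreaRect(p)
def tri(n,tb,sb,lo,hi,z):
    a=bright(T[0],tb,lo,hi); b=bright(S[0],sb,lo,hi)
    X,e=cross(*ray(*a[0],*T[1:]),*ray(*b[0],*S[1:]))
    bp=cv2.boxPoints(a[2]); W=np.array([onplane(*p,z,*T[1:])[:2] for p in bp])
    e1,e2=W[1]-W[0],W[2]-W[1]; L=e1 if np.hypot(*e1)>np.hypot(*e2) else e2
    print(n,"tri",X.round(3),"gap",round(e,4),"top@z",onplane(*a[0],z,*T[1:]).round(3),"scene@z",onplane(*b[0],z,*S[1:]).round(3),a[1],b[1],"yaw",round(np.degrees(np.arctan(L[1]/L[0])),1),np.hypot(*e1).round(3),np.hypot(*e2).round(3))
O=((8,215,200),(20,255,255)); Y=((24,150,170),(34,255,255)); W=((0,0,190),(180,50,255)); B=((0,0,0),(180,255,45))
if __name__=="__main__":
    tri("packA",(370,170,397,200),(165,205,188,235),*O,.077)
    tri("packB",(325,210,350,240),(215,180,245,215),*O,.077)
    tri("level",(190,160,220,240),(345,190,375,255),*Y,.141)
    tri("ring",(250,210,276,245),(290,175,316,210),*W,.132)
    tri("handle",(230,170,244,215),(318,200,334,245),*B,.146)
    tri("oil cap",(135,290,155,312),(405,145,425,165),(0,150,60),(6,255,255),.15)
    for n,p in dict(c_br=(296,312),c_tr=(307,42)).items(): print(n,onplane(170+p[0]/2.7,140+p[1]/2.7,.108,*T[1:]).round(3))
    print("left",onplane(115,151,.108,*T[1:]).round(3),onplane(107,247.5,.108,*T[1:]).round(3))
    for p in ((613,84),(718,76),(750,304),(646,315)): print("tray",onplane(170+p[0]/2.7,140+p[1]/2.7,.03,*T[1:]).round(3))
    # red rim lines in top
    r=np.hstack([ (onplane(*p,.108,*T[1:])[:2])[:,None] for b in blobs(T[0],"blue",200,(180,140,260,260)) for p in cv2.boxPoints(b[2])]); print("blue",r.round(3).tolist())
E
python3 m.py
```

```text
packA tri [ 0.593 -0.32   0.077] gap 0.0017 top@z [ 0.594 -0.321  0.077] scene@z [ 0.593 -0.319  0.077] 151 19 yaw 23.6 0.027 0.044
packB tri [ 0.485 -0.192  0.062] gap 0.0048 top@z [ 0.484 -0.188  0.077] scene@z [ 0.497 -0.19   0.077] 154 8 yaw -22.7 0.045 0.026
level tri [0.559 0.182 0.136] gap 0.0004 top@z [0.558 0.18  0.141] scene@z [0.563 0.181 0.141] 559 404 yaw -6.2 0.169 0.023
ring tri [0.483 0.025 0.133] gap 0.0014 top@z [0.483 0.025 0.132] scene@z [0.481 0.026 0.132] 74 37 yaw -1.4 0.021 0.024
handle tri [0.568 0.094 0.112] gap 0.0048 top@z [0.564 0.088 0.146] scene@z [0.594 0.096 0.146] 72 51 yaw -4.0 0.077 0.007
oil cap tri [0.293 0.332 0.145] gap 0.0014 top@z [0.294 0.33  0.15 ] scene@z [0.298 0.332 0.15 ] 100 60 yaw 88.5 0.028 0.025
c_br [ 0.405 -0.019  0.108]
c_tr [ 0.677 -0.038  0.108]
left [0.703 0.426 0.108] [0.439 0.445 0.108]
tray [ 0.639 -0.368  0.03 ]
tray [ 0.644 -0.482  0.03 ]
tray [ 0.398 -0.501  0.03 ]
tray [ 0.389 -0.39   0.03 ]
blue [[0.44, 0.678, 0.664, 0.426], [0.25, 0.237, 0.06, 0.077]]
```

>>> carry_out --motion '[[[0.03,-0.04,0.02],-0.14],[[0.06,-0.07,0.03],-0.28],[[0.09,-0.1,0.04],-0.42],[[0.12,-0.13,0.04],-0.56],[[0.15,-0.16,0.04],-0.7],[[0.18,-0.19,0.04],-0.84],[[0.21,-0.23,0.04],-0.98],[[0.25,-0.27,0.04],-1.12],[[0.28,-0.31,0.04],-1.26],[[0.31,-0.34,0.04],-1.4],[[0.34,-0.37,0.04],-1.5],[[0.34,-0.37,0.04],-1.5],[[0.34,-0.37,0.04],-1.5]]' --grip -1

```text
time: 1.6
position: [0.4905, 0.2615, 0.2625]
tool_rot: [-3.131, 0.258, 0.0]
ft_force: [0.6, 0.5, -0.0]
grip_width: 0.997
```

>>> carry_out --motion '[[[0.01,-0.01,0],-0.14],[[0.02,-0.02,0],-0.28],[[0.03,-0.03,0],-0.42],[[0.04,-0.04,0],-0.56],[[0.05,-0.05,0],-0.7],[[0.06,-0.06,0],-0.84],[[0.068,-0.07,0],-0.98],[[0.068,-0.08,0],-1.12],[[0.068,-0.08,0],-1.26],[[0.068,-0.08,0],-1.4],[[0.068,-0.08,0],-1.515],[[0.068,-0.08,-0.03],-1.515],[[0.068,-0.08,-0.05],-1.515],[[0.068,-0.08,-0.05],-1.515]]'

```text
time: 3.0
position: [0.555, 0.1842, 0.2095]
tool_rot: [2.101, -2.328, -0.004]
ft_force: [-0.6, -0.3, 0.4]
grip_width: 0.999
```

Run:
```python
from h import *
s=get_state(); print(s["joint_positions"].round(2),s["position"].round(4),s["tool_rot"].round(3),s["time"])
im,K,E=shot("top","top1.png")
im2,K2,E2=shot("scene")
cv2.imwrite("pics/both1.png",np.hstack([cv2.resize(im[120:280,120:280],(400,400)),cv2.resize(im2[130:290,270:430],(400,400))]))
```

```text
[-0.86  0.21  0.57  1.65 -0.12  1.32 -1.94] [0.555  0.1842 0.2095] [ 2.101 -2.328 -0.004] 3.0
```

View pics/both1.png

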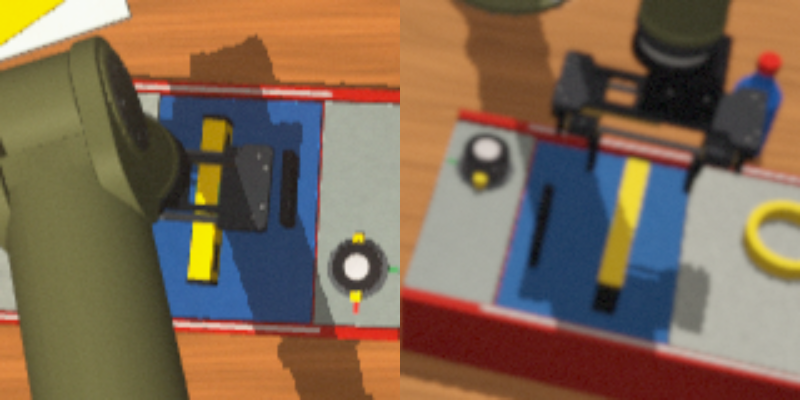

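>>> carry_out --motion '[[[0.002,-0.001,-0.03],0],[[0.002,-0.001,-0.06],0],[[0.002,-0.001,-0.08],0],[[0.002,-0.001,-0.09],0],[[0.002,-0.001,-0.09],0],[[0.002,-0.001,-0.09],0],[[0.002,-0.001,-0.09],0]]'

```text
time: 3.8
position: [0.5611, 0.182, 0.1243]
tool_rot: [-2.099, 2.334, -0.001]
ft_force: [0.5, -0.9, -0.1]
grip_width: 1.0
```

>>> carry_out --motion '[[[0,0,-0.007],0],[[0,0,-0.013],0],[[0,0,-0.013],0],[[0,0,-0.013],0]]'

```text
time: 4.2
position: [0.5598, 0.1814, 0.1093]
tool_rot: [2.1, -2.336, -0.0]
ft_force: [-0.1, -0.4, 0.2]
grip_width: 1.001
```

>>> carry_out --motion '[[[0,0,0],0],[[0,0,0],0],[[0,0,0],0],[[0,0,0],0],[[0,0,0],0],[[0,0,0],0],[[0,0,0],0],[[0,0,0],0],[[0,0,0],0],[[0,0,0],0]]' --grip 1 --squeeze 25

```text
time: 5.2
position: [0.56, 0.1815, 0.1096]
tool_rot: [2.1, -2.336, 0.0]
ft_force: [0.8, 0.2, -0.4]
grip_width: 0.27
```

>>> carry_out --motion '[[[0,0,0.04],0],[[0,0,0.08],0],[[0,0,0.12],0],[[0,0,0.15],0],[[0,-0.03,0.15],0],[[-0.002,-0.07,0.15],0.02],[[-0.005,-0.11,0.15],0.04],[[-0.01,-0.15,0.15],0.06],[[-0.013,-0.19,0.15],0.08],[[-0.016,-0.23,0.15],0.1],[[-0.02,-0.27,0.15],0.12],[[-0.024,-0.31,0.15],0.14],[[-0.028,-0.35,0.15],0.16],[[-0.03,-0.39,0.15],0.18],[[-0.033,-0.43,0.15],0.19],[[-0.036,-0.47,0.15],0.19],[[-0.039,-0.51,0.15],0.19],[[-0.042,-0.55,0.15],0.19],[[-0.042,-0.59,0.15],0.19],[[-0.042,-0.6165,0.15],0.19]]'

```text
time: 7.2
position: [0.5164, -0.438, 0.2585]
tool_rot: [2.308, -2.128, -0.002]
ft_force: [-0.0, 0.6, -2.5]
grip_width: 0.272
```

Run:
```python
from h import *
s=get_state(); print(s["joint_positions"].round(2),s["position"].round(4),s["grip_width"],s["time"])
im,K,E=shot("top"); im2,K2,E2=shot("scene")
cv2.imwrite("pics/both2.png",np.hstack([cv2.resize(im[120:280,310:470],(400,400)),cv2.resize(im2[130:290,90:250],(400,400))]))
```

```text
[ 0.05  0.48  0.89  1.35 -0.36  1.49 -0.57] [ 0.5164 -0.438   0.2585] 0.27192143508329647 7.2
```

View pics/both2.png

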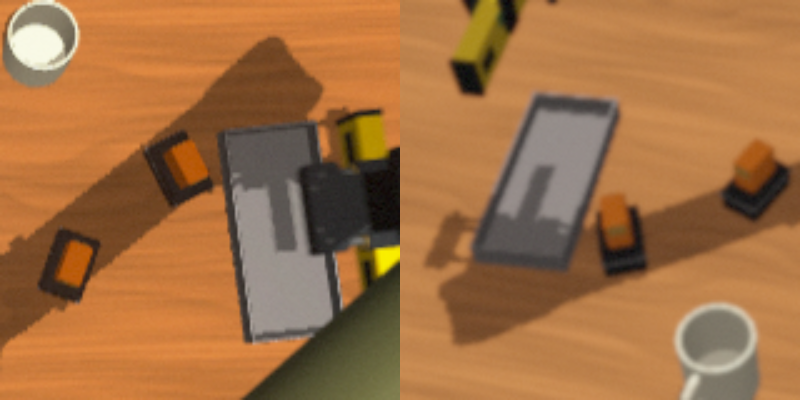

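>>> carry_out --motion '[[[0,0,-0.04],0],[[0,0,-0.08],0],[[0,0,-0.12],0],[[0,0,-0.16],0],[[0,0,-0.19],0],[[0,0,-0.21],0],[[0,0,-0.22],0],[[0,0,-0.23],0],[[0,0,-0.236],0],[[0,0,-0.236],0],[[0,0,-0.236],0]]'

```text
time: 8.4
position: [0.5185, -0.4354, 0.0245]
tool_rot: [-2.313, 2.126, -0.002]
ft_force: [0.3, 0.9, -1.6]
grip_width: 0.272
```

>>> carry_out --motion '[[[0,0,-0.003],0],[[0,0,-0.006],0],[[0,0,-0.006],0]]'

```text
time: 8.7
position: [0.5182, -0.4351, 0.0177]
tool_rot: [-2.313, 2.126, -0.001]
ft_force: [1.2, 0.6, -2.5]
grip_width: 0.271
```

>>> carry_out --motion '[[[0,0,0],0],[[0,0,0],0],[[0,0,0],0],[[0,0,0],0],[[0,0,0],0],[[0,0,0.02],0],[[0,0,0.05],0],[[0,0,0.09],0],[[0,0,0.13],0],[[0,0,0.17],0],[[0,0,0.2],0],[[0,0,0.2],0]]' --grip -0.1

```text
time: 9.9
position: [0.5194, -0.4373, 0.2232]
tool_rot: [-2.312, 2.126, -0.014]
ft_force: [0.4, -0.7, 0.5]
grip_width: 0.553
```

>>> carry_out --motion '[[[0.004,0.04,0.01],-0.02],[[0.008,0.08,0.01],-0.04],[[0.012,0.12,0.01],-0.06],[[0.016,0.16,0.01],-0.08],[[0.02,0.2,0.01],-0.1],[[0.024,0.24,0.01],-0.12],[[0.028,0.28,0.01],-0.14],[[0.032,0.32,0.01],-0.154],[[0.036,0.36,0.01],-0.154],[[0.04,0.4,0.01],-0.154],[[0.044,0.44,0.01],-0.154],[[0.0475,0.48,0],-0.154],[[0.0475,0.51,-0.01],-0.154],[[0.0475,0.529,-0.03],-0.154],[[0.0475,0.529,-0.05],-0.154],[[0.0475,0.529,-0.05],-0.154],[[0.0475,0.529,-0.05],-0.154]]'

```text
time: 11.6
position: [0.5652, 0.0933, 0.1674]
tool_rot: [2.14, -2.298, 0.0]
ft_force: [-0.6, -0.7, 0.6]
grip_width: 0.547
```

Run:
```python
from h import *
s=get_state(); print(s["joint_positions"].round(2),s["position"].round(4),s["grip_width"],s["time"])
im,K,E=shot("top"); im2,K2,E2=shot("scene")
cv2.imwrite("pics/both3.png",np.hstack([cv2.resize(im[130:270,300:460],(400,350)),cv2.resize(im2[140:280,250:410],(400,350))]))
```

```text
[-0.85  0.23  0.74  1.74 -0.16  1.23 -1.71] [0.5652 0.0933 0.1674] 0.546626940346235 11.6
```

View pics/both3.png

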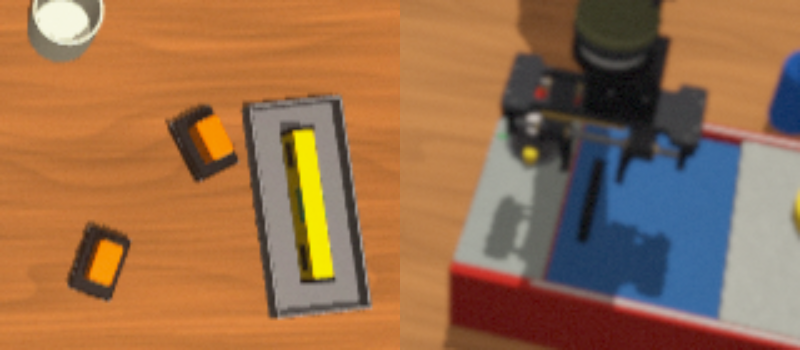

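>>> carry_out --motion '[[[0,0,-0.02],0],[[0,0,-0.04],0],[[0,0,-0.05],0],[[0,0,-0.051],0],[[0,0,-0.051],0],[[0,0,-0.051],0]]'

```text
time: 12.3
position: [0.5664, 0.094, 0.1178]
tool_rot: [-2.141, 2.297, -0.001]
ft_force: [0.4, -0.2, 0.2]
grip_width: 0.552
```

>>> carry_out --motion '[[[0,0,0],0],[[0,0,0],0],[[0,0,0],0],[[0,0,0],0],[[0,0,0],0],[[0,0,0],0],[[0,0,0],0]]' --grip 1 --squeeze 25

```text
time: 13.0
position: [0.5655, 0.0948, 0.1166]
tool_rot: [-2.142, 2.297, 0.001]
ft_force: [0.1, 2.1, -0.2]
grip_width: 0.134
```

>>> carry_out --motion '[[[0.001,0.011,0],0],[[0.0015,0.022,0],0],[[0.0023,0.033,0],0],[[0.003,0.044,0],0],[[0.0038,0.055,0],0],[[0.0046,0.066,0],0],[[0.0054,0.077,0],0],[[0.0062,0.088,0],0],[[0.007,0.099,0],0],[[0.0077,0.11,0],0],[[0.0085,0.121,0],0],[[0.0092,0.132,0],0],[[0.0098,0.14,0],0],[[0.01,0.144,0],0],[[0.01,0.146,0],0],[[0.01,0.146,0],0],[[0.01,0.146,0],0]]'

```text
time: 14.7
position: [0.576, 0.2395, 0.1167]
tool_rot: [-2.141, 2.298, -0.001]
ft_force: [4.1, -1.3, -0.5]
grip_width: 0.136
```

>>> carry_out --motion '[[[0,0,0],0],[[0,0,0],0],[[0,0,0],0],[[0,0,0],0],[[0,0,0.03],0],[[0,0,0.07],0],[[0,0,0.11],0],[[0,0,0.13],0],[[0,-0.05,0.13],0],[[0,-0.1,0.13],0],[[0,-0.15,0.13],-0.1],[[-0.02,-0.2,0.13],-0.2],[[-0.04,-0.25,0.13],-0.28],[[-0.05,-0.27,0.13],-0.28],[[-0.05,-0.27,0.13],-0.28]]' --grip 0.3

```text
time: 16.2
position: [0.5237, -0.0357, 0.2471]
tool_rot: [-1.789, 2.581, 0.002]
ft_force: [0.5, 0.3, 0.6]
grip_width: 0.352
```

Run:
```python
from h import *
s=get_state(); print(s["joint_positions"].round(2),s["position"].round(4),s["grip_width"],s["time"])
im,K,E=shot("top"); im2,K2,E2=shot("scene")
hsv=cv2.cvtColor(im,cv2.COLOR_BGR2HSV)
for n,(x0,y0,x1,y1) in dict(A=(362,165,400,206),B=(320,203,355,246)).items():
    m=cv2.inRange(hsv,(0,0,0),(180,255,75))|cv2.inRange(hsv,(8,215,200),(20,255,255))
    z=np.zeros_like(m); z[y0:y1,x0:x1]=m[y0:y1,x0:x1]
    k,l,st,c=cv2.connectedComponentsWithStats(z); i=1+np.argmax(st[1:,4])
    r=cv2.minAreaRect(np.argwhere(l==i)[:,::-1].astype(np.float32))
    W=np.array([onplane(*p,.035,K,E)[:2] for p in cv2.boxPoints(r)]); e=[W[1]-W[0],W[2]-W[1]]; L=max(e,key=np.linalg.norm)
    o=cv2.inRange(hsv,(8,215,200),(20,255,255)); q=np.zeros_like(o); q[y0:y1,x0:x1]=o[y0:y1,x0:x1]
    k,l,st,c=cv2.connectedComponentsWithStats(q); i=1+np.argmax(st[1:,4])
    print(n,W.mean(0).round(3),[np.linalg.norm(v).round(3) for v in e],np.degrees(np.arctan(L[1]/L[0])).round(1),"stem",onplane(*c[i],.077,K,E).round(3))
cv2.imwrite("pics/both4.png",np.hstack([cv2.resize(im[130:270,300:460],(400,350)),cv2.resize(im[130:270,160:320],(400,350))]))
```

```text
[-0.82  0.03  0.87  1.75 -0.03  1.37 -1.88] [ 0.5237 -0.0357  0.2471] 0.35170932915930564 16.2
A [ 0.594 -0.318] [np.float64(0.056), np.float64(0.073)] 23.6 stem [ 0.594 -0.321  0.077]
B [ 0.459 -0.192] [np.float64(0.073), np.float64(0.052)] -20.6 stem [ 0.457 -0.193  0.077]
```

View pics/both4.png

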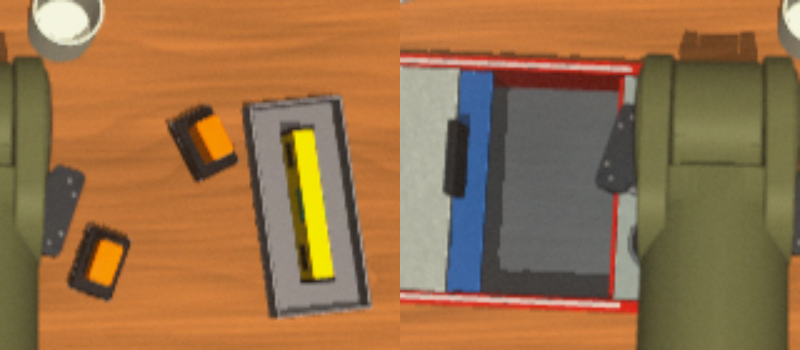

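>>> carry_out --motion '[[[-0.02,-0.04,0],0],[[-0.04,-0.08,0],0],[[-0.06,-0.12,0],0],[[-0.068,-0.15,0],0],[[-0.068,-0.163,-0.03],0],[[-0.068,-0.163,-0.07],0],[[-0.068,-0.163,-0.11],0],[[-0.068,-0.163,-0.13],0],[[-0.068,-0.163,-0.13],0],[[-0.068,-0.163,-0.13],0],[[-0.068,-0.163,-0.13],0]]' --grip -0.5

```text
time: 17.4
position: [0.4591, -0.1928, 0.1181]
tool_rot: [-1.801, 2.572, -0.003]
ft_force: [-0.1, 0.7, 0.6]
grip_width: 0.754
```

>>> carry_out --motion '[[[-0.001,0,-0.03],0],[[-0.001,0,-0.055],0],[[-0.001,0,-0.066],0],[[-0.001,0,-0.069],0],[[-0.001,0,-0.069],0],[[-0.001,0,-0.069],0]]'

```text
time: 18.0
position: [0.4576, -0.1933, 0.0489]
tool_rot: [-1.8, 2.573, -0.002]
ft_force: [0.1, -0.5, -0.6]
grip_width: 0.746
```

>>> carry_out --motion '[[[0,0,0],0],[[0,0,0],0],[[0,0,0],0],[[0,0,0],0],[[0,0,0],0],[[0,0,0],0],[[0,0,0],0],[[0,0,0],0]]' --grip 1 --squeeze 30

```text
time: 18.8
position: [0.4566, -0.1927, 0.0476]
tool_rot: [-1.801, 2.574, 0.001]
ft_force: [-0.3, 0.9, -0.2]
grip_width: 0.321
```

>>> carry_out --motion '[[[0,0,0.03],0],[[0,0,0.07],0],[[0,0,0.11],0],[[0,0,0.15],0.1],[[0,0,0.175],0.24],[[0.003,0.03,0.18],0.38],[[0.006,0.06,0.18],0.52],[[0.01,0.09,0.18],0.66],[[0.013,0.12,0.18],0.8],[[0.016,0.15,0.18],0.94],[[0.019,0.18,0.18],1.08],[[0.022,0.21,0.18],1.22],[[0.025,0.24,0.18],1.36],[[0.028,0.27,0.18],1.5],[[0.031,0.3,0.18],1.64],[[0.035,0.33,0.18],1.78],[[0.035,0.336,0.18],1.86],[[0.035,0.336,0.16],1.86],[[0.035,0.336,0.16],1.86],[[0.035,0.336,0.16],1.86]]'

```text
time: 20.8
position: [0.4908, 0.1421, 0.2069]
tool_rot: [3.138, -0.097, -0.003]
ft_force: [-0.7, 0.6, -4.9]
grip_width: 0.315
```

Run:
```python
from h import *
s=get_state(); print(s["joint_positions"].round(2),s["position"].round(4),s["tool_rot"].round(3),s["grip_width"],s["time"])
im,K,E=shot("top"); im2,K2,E2=shot("scene")
cv2.imwrite("pics/both5.png",np.hstack([cv2.resize(im[130:270,160:320],(400,350)),cv2.resize(im2[140:280,250:410],(400,350))]))
```

```text
[-1.16  0.02  0.85  1.84 -0.02  1.29 -0.37] [0.4908 0.1421 0.2069] [ 3.138e+00 -9.700e-02 -3.000e-03] 0.315455779882295 20.8
```

View pics/both5.png

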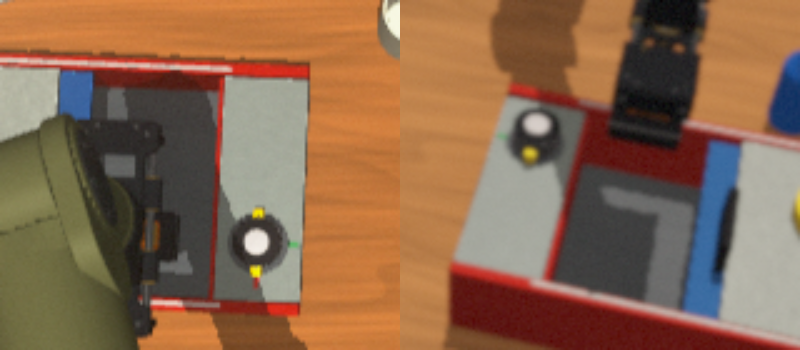

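>>> carry_out --motion '[[[0,0,-0.03],0],[[0,0,-0.06],0],[[0,0,-0.08],0],[[0,0,-0.1],0],[[0,0,-0.115],0],[[0,0,-0.13],0],[[0,0,-0.14],0],[[0,0,-0.146],0],[[0,0,-0.15],0],[[0,0,-0.15],0],[[0,0,-0.15],0]]'

```text
time: 22.0
position: [0.4919, 0.1431, 0.058]
tool_rot: [-3.14, 0.096, -0.001]
ft_force: [0.3, 0.6, -3.9]
grip_width: 0.321
```

>>> carry_out --motion '[[[0,0,-0.002],0],[[0,0,-0.004],0],[[0,0,-0.004],0]]'

```text
time: 22.3
position: [0.4917, 0.1432, 0.0537]
tool_rot: [-3.14, 0.096, -0.001]
ft_force: [-0.0, -0.0, -3.8]
grip_width: 0.319
```

>>> carry_out --motion '[[[0,0,0],0],[[0,0,0],0],[[0,0,0],0],[[0,0,0],0],[[0,0,0],0],[[0,0,0.02],0],[[0,0,0.05],0],[[0,0,0.09],0],[[0,0,0.13],0],[[0,0,0.17],0],[[0,-0.04,0.18],-0.1],[[0.015,-0.09,0.18],-0.2],[[0.03,-0.14,0.18],-0.3],[[0.04,-0.19,0.18],-0.4],[[0.05,-0.24,0.18],-0.5],[[0.06,-0.29,0.18],-0.6],[[0.07,-0.34,0.18],-0.7],[[0.08,-0.39,0.18],-0.8],[[0.09,-0.43,0.18],-0.92],[[0.102,-0.4635,0.18],-1.05]]' --grip -0.2

```text
time: 24.3
position: [0.5927, -0.3244, 0.2332]
tool_rot: [2.661, -1.666, -0.0]
ft_force: [0.2, 0.7, 1.2]
grip_width: 0.601
```

>>> carry_out --motion '[[[0,0,-0.04],-0.04],[[0,0,-0.08],-0.04],[[0,0,-0.1],-0.04],[[0,0,-0.1],-0.04],[[0,0,-0.1],-0.04],[[0,0,-0.1],-0.04]]'

```text
time: 24.9
position: [0.5944, -0.3212, 0.1356]
tool_rot: [-2.636, 1.709, -0.005]
ft_force: [0.1, -0.1, 0.6]
grip_width: 0.603
```

Run:
```python
from h import *
s=get_state(); print(s["joint_positions"].round(2),s["position"].round(4),s["tool_rot"].round(3),s["grip_width"],s["time"])
im,K,E=shot("top"); im2,K2,E2=shot("scene")
cv2.imwrite("pics/both6.png",np.vstack([np.hstack([cv2.resize(im[140:260,180:300],(300,300)),cv2.resize(im2[150:270,260:380],(300,300))]),np.hstack([cv2.resize(im[140:260,320:440],(300,300)),cv2.resize(im2[150:270,120:240],(300,300))])]))
```

```text
[-0.28  0.64  1.08  1.52 -0.58  1.32 -0.29] [ 0.5944 -0.3212  0.1356] [-2.636  1.709 -0.005] 0.6031349101781235 24.9
```

View pics/both6.png

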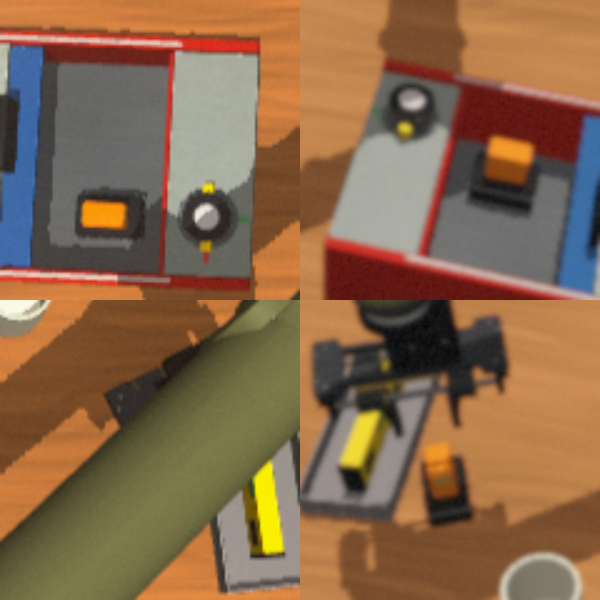

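>>> carry_out --motion '[[[0,0.001,-0.03],0],[[0,0.001,-0.06],0],[[0,0.001,-0.075],0],[[0,0.001,-0.083],0],[[0,0.001,-0.087],0],[[0,0.001,-0.087],0],[[0,0.001,-0.087],0]]'

```text
time: 25.7
position: [0.5941, -0.3201, 0.0478]
tool_rot: [-2.635, 1.71, -0.003]
ft_force: [-0.1, -0.0, -0.2]
grip_width: 0.598
```

>>> carry_out --motion '[[[0,0,0],0],[[0,0,0],0],[[0,0,0],0],[[0,0,0],0],[[0,0,0],0],[[0,0,0],0],[[0,0,0],0],[[0,0,0],0]]' --grip 1

```text
time: 26.5
position: [0.5936, -0.3197, 0.0467]
tool_rot: [2.635, -1.71, 0.001]
ft_force: [0.7, -0.7, 1.3]
grip_width: 0.32
```

>>> carry_out --motion '[[[0,0,0.03],0],[[0,0,0.07],0],[[0,0,0.11],0],[[0,0,0.15],0],[[0,0.02,0.175],0.08],[[0,0.05,0.18],0.16],[[0,0.09,0.18],0.24],[[0,0.13,0.18],0.32],[[0,0.17,0.18],0.42],[[0.002,0.21,0.18],0.52],[[0.005,0.25,0.18],0.62],[[0.008,0.29,0.18],0.72],[[0.011,0.33,0.18],0.82],[[0.014,0.37,0.18],0.92],[[0.017,0.41,0.18],1.0],[[0.017,0.44,0.18],1.08],[[0.017,0.454,0.18],1.08],[[0.017,0.454,0.17],1.08],[[0.017,0.454,0.16],1.08],[[0.017,0.454,0.16],1.08]]'

```text
time: 28.5
position: [0.6093, 0.1309, 0.2044]
tool_rot: [3.137, -0.119, -0.005]
ft_force: [0.9, 0.3, -3.6]
grip_width: 0.322
```

>>> carry_out --motion '[[[0,0,-0.03],0],[[0,0,-0.06],0],[[0,0,-0.08],0],[[0,0,-0.1],0],[[0,0,-0.115],0],[[0,0,-0.13],0],[[0,0,-0.14],0],[[0,0,-0.146],0],[[0,0,-0.15],0],[[0,0,-0.15],0],[[0,0,-0.15],0]]'

```text
time: 29.6
position: [0.611, 0.1346, 0.0572]
tool_rot: [-3.139, 0.111, -0.002]
ft_force: [0.4, -0.5, -3.4]
grip_width: 0.318
```

>>> carry_out --motion '[[[0,0,-0.002],0],[[0,0,-0.0035],0],[[0,0,-0.0035],0]]'

```text
time: 29.9
position: [0.6104, 0.1346, 0.053]
tool_rot: [-3.14, 0.111, 0.0]
ft_force: [-0.5, -0.1, -4.2]
grip_width: 0.32
```

>>> carry_out --motion '[[[0,0,0],0],[[0,0,0],0],[[0,0,0],0],[[0,0,0],0],[[0,0,0],0],[[0,0,0.02],0],[[0,0,0.05],0],[[0,0,0.09],0],[[0,0,0.13],0],[[0,0,0.17],0],[[0,-0.04,0.18],0],[[-0.02,-0.09,0.18],0.1],[[-0.04,-0.14,0.18],0.2],[[-0.05,-0.19,0.18],0.3],[[-0.06,-0.24,0.18],0.4],[[-0.06,-0.24,0.18],0.5],[[-0.06,-0.24,0.18],0.6]]' --grip -0.2

```text
time: 31.6
position: [0.5494, -0.1096, 0.2336]
tool_rot: [3.033, 0.818, 0.002]
ft_force: [-0.3, 0.1, 0.2]
grip_width: 0.599
```

Run:
```python
from h import *
s=get_state(); print(s["joint_positions"].round(2),s["position"].round(4),s["tool_rot"].round(3),s["grip_width"],s["time"])
im,K,E=shot("top","top7.png"); im2,K2,E2=shot("scene")
for b in blobs(im,"black",30,(180,150,215,230)): print(b[0],b[1],onplane(*b[0],.146,K,E).round(3))
cv2.imwrite("pics/both7.png",np.hstack([cv2.resize(im[140:260,170:300],(390,360)),cv2.resize(im2[150:270,260:390],(390,360))]))
```

```text
[-0.71  0.17  0.97  1.69 -0.14  1.35  0.81] [ 0.5494 -0.1096  0.2336] [3.033e+00 8.180e-01 2.000e-03] 0.5989323304816881 31.6
[184.02020202 194.09090909] 99 [0.573 0.227 0.146]
```

View pics/both7.png

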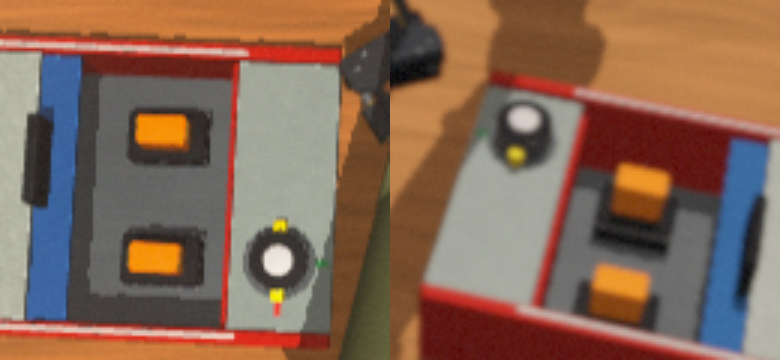

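>>> carry_out --motion '[[[0,0.03,0],0.1],[[0,0.07,0],0.2],[[0.005,0.11,0],0.3],[[0.01,0.15,0],0.4],[[0.015,0.19,0],0.5],[[0.02,0.23,0],0.6],[[0.025,0.27,0],0.7],[[0.025,0.31,0],0.8],[[0.025,0.345,0],0.9],[[0.025,0.345,0],0.974],[[0.025,0.345,-0.03],0.974],[[0.025,0.345,-0.06],0.974],[[0.025,0.345,-0.06],0.974],[[0.025,0.345,-0.06],0.974]]' --grip 0.08

```text
time: 33.1
position: [0.5752, 0.2399, 0.1732]
tool_rot: [-2.296, -2.144, 0.001]
ft_force: [-0.2, -0.2, 0.7]
grip_width: 0.461
```

>>> carry_out --motion '[[[0,0,-0.03],0],[[0,0,-0.05],0],[[0,0,-0.056],0],[[0,0,-0.056],0],[[0,0,-0.056],0]]'

```text
time: 33.6
position: [0.5767, 0.2399, 0.119]
tool_rot: [2.295, 2.144, 0.004]
ft_force: [0.0, -0.3, -0.4]
grip_width: 0.452
```

>>> carry_out --motion '[[[0,0,0],0],[[0,0,0],0],[[0,0,0],0],[[0,0,0],0],[[0,0,0],0],[[0,0,0],0]]' --grip 1 --squeeze 25

```text
time: 34.2
position: [0.5755, 0.2396, 0.1172]
tool_rot: [-2.296, -2.145, -0.0]
ft_force: [-0.8, -0.4, 1.3]
grip_width: 0.137
```

>>> carry_out --motion '[[[-0.0008,-0.011,0],0],[[-0.0015,-0.022,0],0],[[-0.0023,-0.033,0],0],[[-0.003,-0.044,0],0],[[-0.0038,-0.055,0],0],[[-0.0046,-0.066,0],0],[[-0.0054,-0.077,0],0],[[-0.0062,-0.088,0],0],[[-0.007,-0.099,0],0],[[-0.0077,-0.11,0],0],[[-0.0085,-0.121,0],0],[[-0.0092,-0.132,0],0],[[-0.0098,-0.14,0],0],[[-0.0102,-0.146,0],0],[[-0.0102,-0.148,0],0],[[-0.0102,-0.148,0],0],[[-0.0102,-0.148,0],0]]'

```text
time: 35.9
position: [0.5652, 0.0949, 0.1172]
tool_rot: [-2.291, -2.145, -0.005]
ft_force: [-2.4, 8.0, 3.6]
grip_width: 0.137
```

>>> carry_out --motion '[[[0,0.002,0],0],[[0,0.002,0],0],[[0,0.002,0],0],[[0,0.002,0],0],[[0,0.002,0.03],0],[[0,0.002,0.07],0],[[-0.02,-0.02,0.07],0],[[-0.05,-0.05,0.07],0],[[-0.08,-0.068,0.07],0],[[-0.082,-0.068,0.07],0],[[-0.082,-0.068,0.07],0],[[-0.082,-0.068,0.07],0]]' --grip -0.1

```text
time: 37.1
position: [0.484, 0.024, 0.1873]
tool_rot: [2.294, 2.145, 0.001]
ft_force: [-0.2, 0.7, -0.5]
grip_width: 0.554
```

>>> carry_out --motion '[[[0,0,0],0],[[0,0,0],0],[[0,0,0],0],[[0,0,0],0]]' --grip -1

```text
time: 37.5
position: [0.4834, 0.0236, 0.1869]
tool_rot: [2.295, 2.145, -0.001]
ft_force: [1.0, 0.3, -0.9]
grip_width: 0.822
```

Run:
```python
from h import *
s=get_state(); print(s["joint_positions"].round(2),s["position"].round(4),s["tool_rot"].round(3),s["grip_width"],s["time"])
im,K,E=shot("top"); im2,K2,E2=shot("scene")
cv2.imwrite("pics/both8.png",np.hstack([cv2.resize(im[140:260,170:300],(390,360)),cv2.resize(im2[150:270,260:390],(390,360))]))
```

```text
[-0.85 -0.04  0.74  1.92  0.03  1.25  1.38] [0.4834 0.0236 0.1869] [ 2.295e+00  2.145e+00 -1.000e-03] 0.821510381736745 37.5
```

View pics/both8.png

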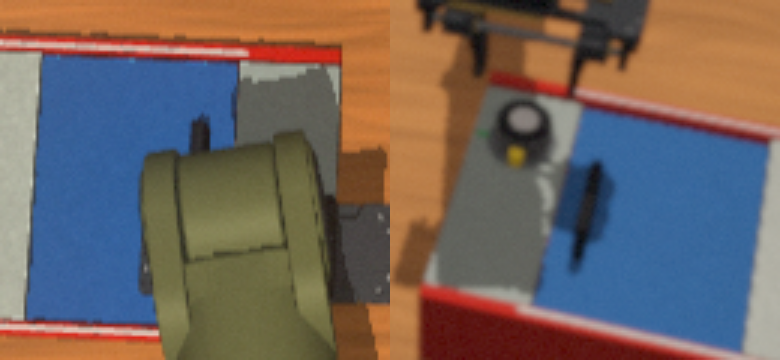

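Door is shut and the fingers straddle the ring. Descend in two steps.

>>> carry_out --motion '[[[0,0.001,-0.02],0],[[0,0.001,-0.04],0],[[0,0.001,-0.06],0],[[0,0.001,-0.072],0],[[0,0.001,-0.077],0],[[0,0.001,-0.077],0],[[0,0.001,-0.077],0]]'

```text
time: 38.3
position: [0.4839, 0.0245, 0.1108]
tool_rot: [2.295, 2.144, 0.002]
ft_force: [-0.9, 0.5, 0.6]
grip_width: 0.999
```

>>> carry_out --motion '[[[0,0,0],0],[[0,0,0],0],[[0,0,0],0],[[0,0,0],0],[[0,0,0],0],[[0,0,0],0]]' --grip 1 --squeeze 30

```text
time: 38.9
position: [0.4834, 0.0255, 0.1102]
tool_rot: [-2.294, -2.145, -0.002]
ft_force: [0.7, 2.0, 0.5]
grip_width: 0.592
```

>>> carry_out --motion '[[[0,0,0],-0.1],[[0,0,0],-0.2],[[0,0,0],-0.3],[[0,0,0],-0.4],[[0,0,0],-0.5],[[0,0,0],-0.6],[[0,0,0],-0.7],[[0,0,0],-0.8],[[0,0,0],-0.9],[[0,0,0],-1.0],[[0,0,0],-1.1],[[0,0,0],-1.2],[[0,0,0],-1.3],[[0,0,0],-1.4],[[0,0,0],-1.5],[[0,0,0],-1.56],[[0,0,0],-1.58],[[0,0,0],-1.58],[[0,0,0],-1.58]]'

```text
time: 40.8
position: [0.4831, 0.0252, 0.1102]
tool_rot: [-3.139, 0.118, 0.001]
ft_force: [-1.4, 4.0, 2.9]
grip_width: 0.593
```

>>> carry_out --motion '[[[0,0,0],0],[[0,0,0],0],[[0,0,0],0],[[0,0,0],0],[[0,0,0],0],[[0,0,0.03],0],[[0,0,0.07],0],[[0,0,0.11],0],[[0,-0.04,0.12],0],[[0,-0.08,0.12],0],[[0,-0.12,0.12],0],[[0,-0.16,0.12],0],[[0,-0.2,0.12],0],[[0,-0.24,0.12],0],[[0,-0.24,0.12],0],[[0,-0.24,0.12],0]]' --grip -1

```text
time: 42.4
position: [0.4828, -0.2165, 0.2299]
tool_rot: [3.138, -0.126, -0.001]
ft_force: [-0.2, 0.3, 0.2]
grip_width: 1.0
```

Run:
```python
from h import *
s=get_state(); print(s["joint_positions"].round(2),s["position"].round(4),s["grip_width"],s["time"])
im,K,E=shot("top"); im2,K2,E2=shot("scene")
y=[b for b in blobs(im,"yellow",6,(240,205,285,250))]; print([(b[0].round(1),b[1]) for b in y])
cv2.imwrite("pics/both9.png",np.vstack([np.hstack([cv2.resize(im[140:260,180:300],(300,300)),cv2.resize(im2[150:270,260:380],(300,300))]),cv2.resize(im[60:320,90:460],(600,300))]))
```

```text
[-0.69  0.08  1.13  1.77 -0.07  1.34  0.37] [ 0.4828 -0.2165  0.2299] 0.9999561411905689 42.4
[(array([251., 226.]), 15), (array([273.8, 227.1]), 17)]
```

View pics/both9.png

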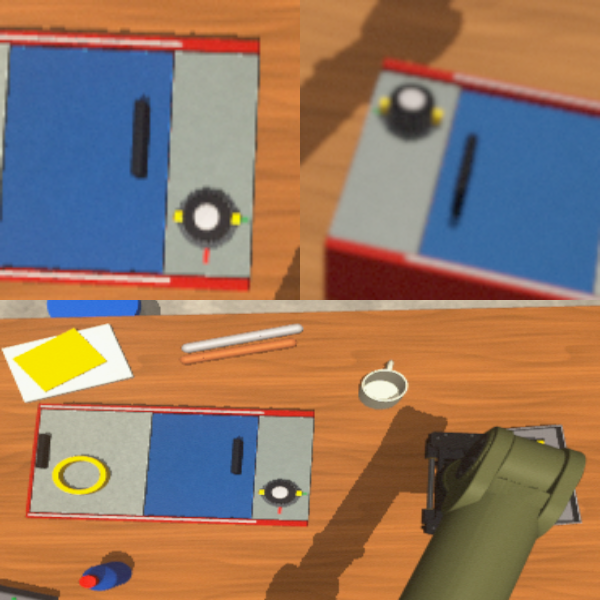

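```bash
python3 -c "
from bench import ticket
print(ticket.close_job())"
```

```text
the job is handed in; nothing more can be done
None
```

The job is handed in at about 42 s of the 208 s allowed. The system gave no verdict, so what follows is from my own checks.

**What I did:** I moved the spirit level into the grey tray. I slid the blue door 145 mm open and stood both packs in the bay; only two were on the bench. Then I shut the door and turned the ring a quarter turn clockwise.

**Last checks:**
- **Door:** the handle came back to its starting position within about 1 mm, and the last picture shows the blue door shut.
- **Ring:** both yellow lugs have turned 90° and line up with the lock mark. I did not read the joint angle itself.
- **Packs:** both stood upright and were let go in the last picture before the door closed. They can't be seen now.
- **Level:** it was standing in the tray when last seen clearly. The arm hid most of the tray in the final view.
- **Grey door, mug, bottle and tape:** all look unmoved.

**What disagreed:** one pack moved about 27 mm on its own before I reached it. I caught this on re-measuring and grasped it at its new position. The first two-view height for that pack read 62 mm against 77 mm in the text. Only a few pixels of its stem showed in one view, so I relied on the other pack, which measured 77 mm. Handle height (112 mm, somewhere between its 96 and 146 mm ends) was also a rough reading, but its grip matched the stated 12 mm thickness.

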